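# Speed up the modelling turntable by three clicks and shut the splash flap

## Robot

A 6-joint arm with a two-finger parallel gripper is mounted at the origin on the work surface. World frame = base frame: x ahead of the robot, y to its left, z up, the work surface at z = 0. Lengths are in m, angles in rad, forces in N, time in s.
With the tool pointing down it reaches from about 0.35 to 0.775 m from the base axis. Payload 5.5 kg.
Tool frame: the origin (TCP) lies between the finger pads; the fingertips stand 11 mm ahead of it and the grasp point (between the pads) lies 8 mm behind it (tips_ahead is the distance from the TCP to the fingertips, in m); z points along the fingers, y is the line along which they close (so a half turn about z gives the same grasp; the last joint's range is limited). The gripper opens to 85 mm and grips with 20 to 120 N. Pads are 22 mm wide; open, the fingers measure 114 mm over their backs; the gripper's body (76 mm by 85 mm) begins 54 mm behind the grasp point. The pads swing forward as they close: fully open they stand 13 mm farther back than shut.
Start: joints at [1.139, 0.313, 0.046, 1.304, 0, 1.431], TCP at [0.165, 0.551, 0.242] pointing down, gripper open.
Joint ranges: [-2.76, 2.76], [-0.86, 1.69], [-1.03, 1.26], [-2.2, 2.34], [-1.47, 1.5], [-3.14, 3.14]. Speed limits (rad/s): [2.57, 2.57, 3.14, 3.14, 3.14, 3.14].

## Interface

Orientations are given as a unit quaternion [w, x, y, z].
In Python, from workcell import * gives the robot as it stands. The module is installed in compiled form; this text tells all that it offers.
- The arm moves only by the tool jog_arm, never from a script. Its argument "moves" is a list of rows, each an object with "fingers": the closure, from 0 (fully open) to 1 (shut); "slide": the shift along the tool's x, y, z in mm, a list of three; "angular": the turn, a rotation vector about the tool's x, y, z in degrees, a list of three. A call has 1 to 10 rows; each row is the pose to reach, as a shift and turn from the pose commanded when the call began, along the tool's axes at that moment; what a row does not reach only later rows make up. A row lasts 1/12 s, in which the tool goes at most 41.7 mm and 7.16 degrees, less where a joint would pass 70% of its speed; a pose out of reach is approached as far as the arm can. A call with a gripper value outside its range is refused whole. The fingers move at their own pace and stop on an object; "squeeze" is the grip in N (left out, the last holds). Time passes only in rows, so rows that repeat a pose let the fingers close. It gives the time, the measured TCP pose, the force, the opening and the grip force at its end, in the units of the state.
- get_state(): the state, without advancing time (a new reading comes with each control period).
- read_camera(name): name is "side" or "top"; returns a dict with "color" (420x560x3 uint8, red, green, blue), "fovy" (degrees; the focal length in pixels is half the picture's height over the tangent of half this angle, whatever the lens; pixels are square), "cx", "cy" (the principal point, pixels), "D" ([k1, k2, p1, p2, k3] as OpenCV has them; the pictures are not rectified), "world_from_camera" (4x4, takes a point from camera to world coordinates). Camera axes: x right, y down, z forward; pixel columns grow to the right and rows downward; lengths in m; the calibration is good to about 2 mm. A picture is of the moment at which its call begins. There is no depth.
- hand_in(): hands the job in; it is judged then, once.
Trained networks look in a picture, given as the dict that the camera call returned (one of the last four; its "shot" number tells which), for a name from the list of things; names that differ only in an ending like _2 or _b are one class to them, and where a whole thing is asked for, a point or a joint stands for the part that bears it (a point fixed in the world has none). Each returns a list of dicts, best first, with "p" (0 to 1); they miss things now and then, are a little off and sometimes report something else, mostly with a low value. They report only what shows in the picture. A call takes as long as a camera call.
- look_for(target, picture): "point" ([column, row] in pixels, amid what is visible of it).
- tip_of(target, picture): "point" ([column, row] in pixels: a listed point, or the origin of a listed thing).
The state is a dict: "clock": time; "joint_pos": joint angles; "qvel": joint speeds; "tau": joint torques, N m; "tcp_pos": TCP position; "orientation": TCP orientation; "wrist_force": force on the tool from outside, world axes, zero at the start; "ft_torque": the same for the moment, N m; "finger_gap": finger opening in m; "grip_force": force on a finger pad.
Only numpy, scipy, OpenCV 4.12 (cv2) and the standard library are available. Lean on these libraries where they do the work, as an engineer would, in place of code of your own. Each camera call takes 0.05 s, during which the arm holds its last target. There are 200 camera calls.

## Task

On the turntable's grey control box, move the red-knobbed index lever three clicks up from the notch it is in now (away from the robot, towards the wide end of the white wedge), one click at a time with about a second's rest in each notch and never past the third. Then swing the blue splash flap shut over the lever and press its free edge down until its tab drops behind the steel rim. Leave the yellow bottle, the clay rosette and the modelling tool where they are.

Things in the scene. Friction and masses are not known exactly. Their poses are not given: they have to be found in the camera images.
- control_box: Grey box, fixed; place and yaw vary. Plinth 200 (x) by 166 (y) by 30 mm high; origin at the centre of its underside, z up. Cheeks 150 mm long (x), 8 thick, 118 high, stand on its +y and -y sides, inner faces 150 mm apart; both x ends are open. A white wedge on the plinth widens towards +x (faster). A steel rim runs inside the +y cheek, 14 mm below its top.
- index_lever (a joint): Angle of the lever about an axis along the box's y, 15 mm above the bench at the box's centre: 0 upright, positive leans to the box's +x. A sprung roller rides over brass teeth beside it: seven notches, -0.6 to 0.6 in steps of 0.2; end stops at -0.63 and 0.63. It starts at rest in one of the three lowest.
- lever_knob (a point): Centre of the red knob on the lever's end: a bar 22 mm in diameter, 44 mm long along the box's y, centre 78 mm from the lever's axis; a click moves it 16 mm. Up to 8 N here takes it over a tooth; past half way it snaps on into the next notch; left alone it settles in the nearest. Teeth and a thin arm to the roller lie to its -y side, lower than the knob.
- splash_flap (a joint): Opening angle of the blue flap: 0 shut, 1.7 to 2.0 at the start (up, leaning outwards). The stiff hinge keeps it where it is left; under 1.5 N at the free edge moves it. Near 0.06 the tab meets the rim; about 12 N down near the free edge pushes it past, it clicks in and holds the flap at 0.
- flap_hinge (a point): Middle of the flap's hinge line, which runs along the box's x on top of the -y cheek: 83 mm from the box's centre towards its -y, 121 mm above the bench. Its axes are the flap's: shut they are those of the box.
- flap_edge (a point): Middle of the flap's free edge. The flap is a plate 140 mm wide (along the box's x), 166 mm from hinge to free edge, 6 mm thick; shut, it lies across both cheeks with this edge over the +y cheek. A spring tab 36 mm wide and 20 mm long hangs from its underside 18 mm in from this edge.
- sprayer: Bystander: yellow bottle with black cap, 76 mm across, 190 mm tall, loose; origin under its centre.
- rosette: Bystander: round clay rosette, 90 mm across, about 25 mm high, loose; origin under its centre.
- modelling_tool: Bystander: spatula-like modelling tool, 190 mm long, lying loose.
- turntable: Fixed turntable 250 mm across with a clay piece on it, 175 mm high in all; origin under its centre.

How it is judged:
On the way, in this order (a step that is already met when the one before it is completed fails the run):
1. the lever rests one click up from its first notch (distance of lever_knob from where it was at the start of the episode between 0.0115 and 0.0195 m and velocity of joint index_lever between -0.1 and 0.1 rad/s), for 0.3 s.
2. the lever rests two clicks up (distance of lever_knob from where it was at the start of the episode between 0.027 and 0.035 m and velocity of joint index_lever between -0.1 and 0.1 rad/s), for 0.3 s.
3. the lever rests three clicks up, the flap still open (distance of lever_knob from where it was at the start of the episode between 0.042 and 0.05 m and value of joint index_lever above -0.05 rad and velocity of joint index_lever between -0.1 and 0.1 rad/s and value of joint splash_flap above 0.5 rad), for 0.3 s.
4. the flap is shut, its tab behind the rim (value of joint splash_flap below 0.02 rad), for 0.2 s.
At the end, for the whole second after the job is handed in: The lever rests in the third notch above its first (knob 46 mm from its start, within 4 mm), and the flap is shut with its tab caught behind the rim (within 0.02 rad of 0) and still (distance of lever_knob from where it was at the start of the episode between 0.042 and 0.05 m and value of joint index_lever above -0.05 rad and value of joint splash_flap below 0.02 rad and velocity of joint splash_flap between -0.05 and 0.05 rad/s); the robot touches nothing.
It fails at once if the lever goes past the third click (distance of lever_knob from where it was at the start of the episode above 0.0545 m).
It fails at once if the bottle, the rosette or the modelling tool is shifted by more than 40 mm (distance of any of sprayer, rosette, modelling_tool from where it was at the start of the episode above 0.04 m).
It also fails if it takes over 61 s, if anything falls off the work surface, if the arm or the gripper's body presses on something with over 40 N, if the wrist force passes 120 N, or if a joint passes its speed limit or range.

## Working session

There is one attempt and no reset: what is moved stays moved. The work goes in short steps, Python scripts to look and compute and a tool call to move; the robot and the scene stay as the last step left them, time stands still between calls to the robot, and variables do not carry over. Pictures are saved under pics/ and viewed, at most 10 in all, crops included, and the job is handed in when it is done.

Besides the shell and the picture viewer there is one more tool, called after ">>>" as a command line: name --argument value ..., lists and objects as JSON in quotes. jog_arm: Moves the arm, as the interface text tells. Its arguments: {"type":"object","properties":{"moves":{"type":"array","items":{"type":"object","properties":{"fingers":{"type":"number"},"slide":{"type":"array","items":{"type":"number"}},"angular":{"type":"array","items":{"type":"number"}}}}},"squeeze":{"type":"number"}},"required":["moves"]}

```bash
mkdir -p pics
cat > h.py <<'E'
from workcell import *
import numpy as np, cv2
def K(p):
    h,w=p["color"].shape[:2]; f=h/2/np.tan(np.radians(p["fovy"])/2)
    return np.array([[f,0,p["cx"]],[0,f,p["cy"]],[0,0,1]])
def ray(p,px):
    u=cv2.undistortPoints(np.array([[px]],float),K(p),np.array(p["D"],float))[0,0]
    T=np.array(p["world_from_camera"]); d=T[:3,:3]@[u[0],u[1],1]; return T[:3,3],d/np.linalg.norm(d)
def at_z(p,px,z):
    o,d=ray(p,px); return o+d*(z-o[2])/d[2]
def tri(rs):
    A=sum(np.eye(3)-np.outer(d,d) for o,d in rs); b=sum((np.eye(3)-np.outer(d,d))@o for o,d in rs)
    return np.linalg.solve(A,b)
def proj(p,X):
    T=np.linalg.inv(np.array(p["world_from_camera"])); r,_=cv2.Rodrigues(T[:3,:3])
    return cv2.projectPoints(np.array(X,float).reshape(-1,1,3),r,T[:3,3],K(p),np.array(p["D"],float))[0][:,0]
E
python3 - <<'E'
from h import *
np.set_printoptions(precision=4,suppress=True)
P={n:read_camera(n) for n in("side","top")}
for n,p in P.items():
    cv2.imwrite(f"pics/{n}0.png",p["color"][:,:,::-1]); print(n,np.array(p["world_from_camera"])[:3,3])
for t in["control_box","lever_knob","flap_hinge","flap_edge","sprayer","rosette","modelling_tool","turntable"]:
    rs=[]
    for n,p in P.items():
        r=tip_of(t,p)
        if r: print(t,n,np.round(r[0]["point"],1),round(r[0]["p"],2)); rs.append(ray(p,r[0]["point"]))
    if len(rs)==2:print("  ",tri(rs))
s=get_state();print(s)
E
```

```text
side [-0.1641 -0.5953  1.1736]
top [ 0.5008 -0.087   1.5147]
control_box side [217.  216.4] 0.96
control_box top [230.8 216.9] 0.73
   [0.542  0.0707 0.0277]
lever_knob side [204.  202.8] 0.48
lever_knob top [206.5 232.2] 0.79
   [0.5095 0.1172 0.0841]
flap_hinge side [237.3 199. ] 0.89
flap_hinge top [234.4 220. ] 0.89
   [0.5484 0.0306 0.1221]
flap_edge side [247.4 164.3] 0.9
flap_edge top [244.2 219.3] 0.76
   [ 0.5468 -0.009   0.2786]
sprayer side [170.9 172.8] 0.61
sprayer top [140.1 199.6] 0.58
   [ 0.6038  0.3457 -0.0083]
rosette side [150.4 202.5] 0.85
rosette top [149.6 250.3] 0.93
   [0.4531 0.2958 0.0182]
modelling_tool side [248.7 177.8] 0.77
modelling_tool top [207.1 160.8] 0.64
   [ 0.7343  0.1354 -0.0119]
turntable side [430.  349.8] 0.82
turntable top [436.8 237.9] 0.72
   [ 0.5152 -0.5891  0.0007]
{'clock': 0.9, 'joint_pos': array([ 1.1394,  0.3132,  0.0461,  1.3036, -0.    ,  1.4312]), 'qvel': array([-0.0001,  0.0021,  0.0004, -0.0003,  0.0003,  0.0007]), 'tau': array([ -0.0011, -48.0449,  29.8813,   0.0002,   0.    ,   0.    ]), 'tcp_pos': array([0.1654, 0.5507, 0.2423]), 'orientation': array([0.    , 0.1454, 0.9894, 0.    ]), 'wrist_force': array([ 0.1925, -0.3465,  0.407 ]), 'ft_torque': array([-0.032 ,  0.0203, -0.0152]), 'grip_force': 0.0, 'finger_gap': 0.08521548750062104}
```

View pics/side0.png

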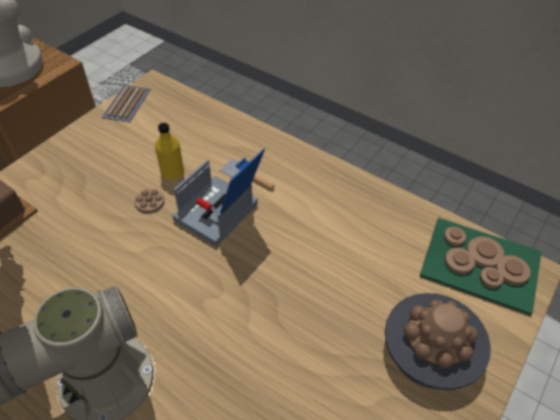

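View pics/top0.png

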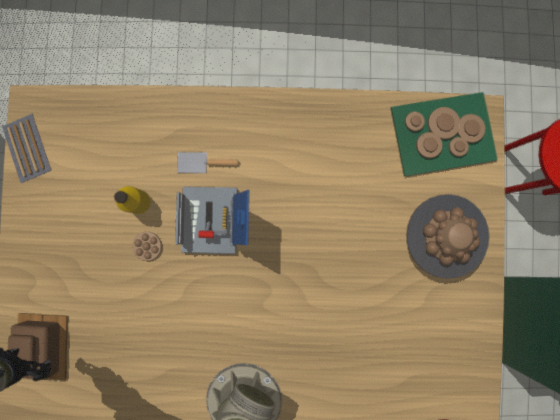

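Side view: the box is at about (217,215), with the flap up on its right and the red knob at about (204,205). Top view: the box spans columns 178–248 and rows 187–255, with the knob at (206,234). I'll enlarge the box in both views to get its yaw.

Run:
```python
from h import *
for n,(c,r) in {"top":(170,180),"side":(165,145)}.items():
    im=cv2.imread(f"pics/{n}0.png")[r:r+85,c:c+110]
    im=cv2.resize(im,None,fx=7,fy=7,interpolation=cv2.INTER_CUBIC)
    for k in range(0,110,10): cv2.putText(im,str(c+k),(k*7,8),0,.35,(0,0,0)); cv2.line(im,(k*7,0),(k*7,600),(200,200,200),1)
    for k in range(0,85,10): cv2.putText(im,str(r+k),(0,k*7+8),0,.35,(0,0,0)); cv2.line(im,(0,k*7),(770,k*7),(200,200,200),1)
    cv2.imwrite(f"pics/{n}c.png",im)
```

```text
(no output)
```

View pics/topc.png

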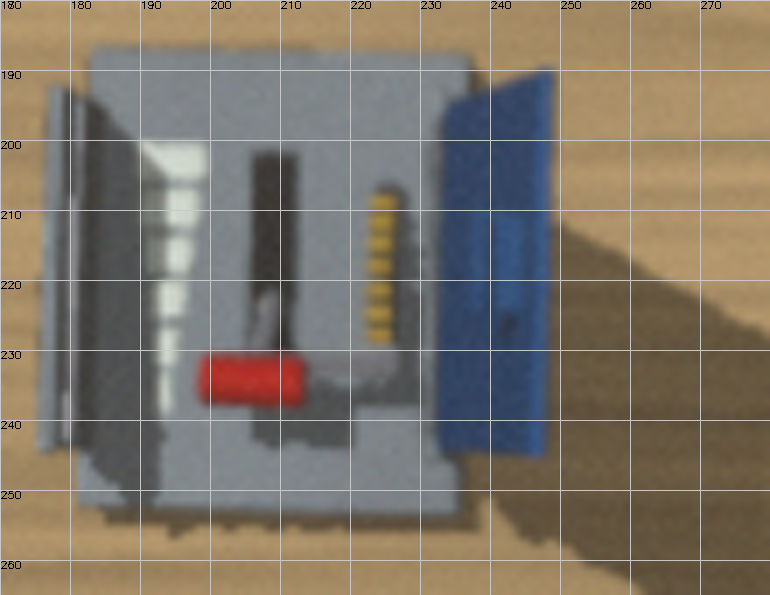

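View pics/sidec.png

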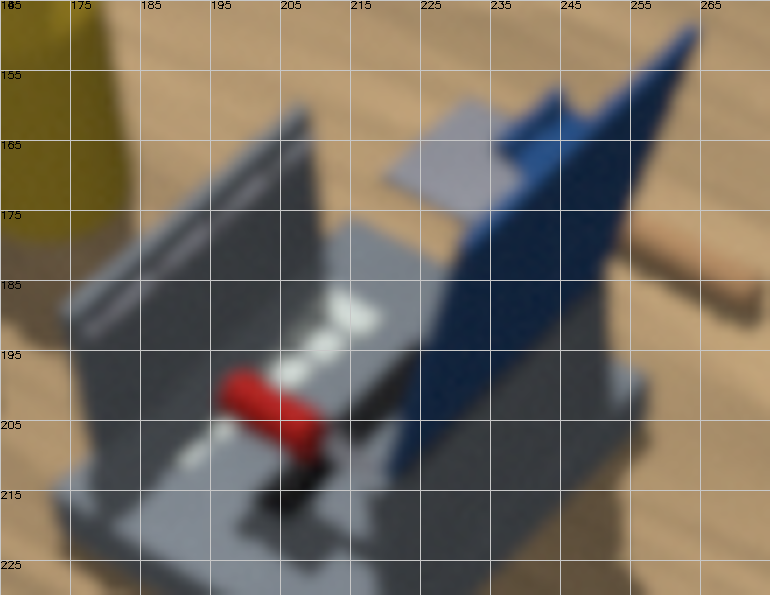

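Top crop: plinth top corners at about (183,187), (236.8,188), (181.2,252) and (235.3,253), cheeks' +y top edge on columns 176–178. The knob runs from (198,234) to (213,234). Side crop: the knob runs from (197,200) to (211,207). Next I'll fit the box pose to these corners.

Run:
```python
from h import *
from scipy.optimize import least_squares
np.set_printoptions(precision=4,suppress=True)
P={n:read_camera(n) for n in("side","top")}
h=.5
topc=[((183,187),(.1,.083,.03)),((236.8,188),(.1,-.083,.03)),((181.2,252),(-.1,.083,.03)),((235.3,253.2),(-.1,-.083,.03)),
 ((177,192.5),(.075,.083,.148-.03)),((175,244),(-.075,.083,.118)),((232.3,244),(-.075,-.083,.118))]
sidec=[((208,159.5),(.075,.083,.118)),((174,189.5),(-.075,.083,.118)),((172.5,214.5),(-.1,.083,.03)),((257,200),(.1,-.083,.03))]
def R(a): return np.array([[np.cos(a),-np.sin(a),0],[np.sin(a),np.cos(a),0],[0,0,1]])
for H in(.118,.148):
  def f(v,sh=False):
    e=[]
    for n,L in(("top",topc),("side",sidec)):
        X=[(R(v[2])@[x[0],x[1],H if x[2]>.1 else x[2]])+[v[0],v[1],0] for _,x in L]
        e.append(proj(P[n],X)-(np.array([a for a,_ in L])-h))
    return np.concatenate(e).ravel()
  s=least_squares(f,[.545,.11,0],loss="soft_l1"); print(H,s.x,s.cost); print(f(s.x).reshape(-1,2).round(1).tolist())
  v=s.x
  if H==.118: V=v
v=V
# knob: angle from each view
for n,px in(("top",(205.5,234.2)),("side",(204,203.5))):
  for j in range(-3,4):
    a=.2*j; y=0
    q=proj(P[n],[R(v[2])@[.078*np.sin(a),yy,.015+.078*np.cos(a)]+[v[0],v[1],0] for yy in(-.0,0.01)])
    print(n,j,q.round(1).tolist(),np.array(px)-h)
for n in P:
  for k in 1.6,1.7,1.8,1.9,2.0,2.1:
    c,s_=np.cos(k),np.sin(k); e=[R(v[2])@[x,-.083+.166*c,.121+.166*s_]+[v[0],v[1],0] for x in(-.07,.07)]
    print(n,k,proj(P[n],e).round(1).tolist())
ks=tri([ray(P["top"],(205,233.7)),ray(P["side"],(203.5,203))])
print("knob box coords",R(v[2]).T@(ks-[v[0],v[1],0]))
```

```text
0.118 [0.5507 0.1183 0.0041] 4.448074814825819
[[-0.4, -0.6], [0.3, -0.5], [-0.6, 0.3], [0.1, 0.5], [-0.5, -0.6], [-0.1, 0.4], [0.7, 1.8], [0.3, -0.1], [-0.2, -0.0], [-0.3, 0.7], [1.8, -1.3]]
0.148 [0.5502 0.1159 0.0066] 21.012963779972225
[[0.3, -0.4], [1.0, -0.4], [0.2, 0.6], [0.9, 0.6], [-1.9, -1.4], [-1.4, 0.8], [0.7, 2.1], [-0.2, -7.1], [-1.3, -6.9], [0.2, 1.3], [2.3, -0.9]]
top -3 [[205.6, 233.8], [202.2, 233.7]] [205.  233.7]
top -2 [[205.3, 229.1], [201.9, 229.0]] [205.  233.7]
top -1 [[205.3, 223.9], [201.8, 223.8]] [205.  233.7]
top 0 [[205.3, 218.6], [201.9, 218.5]] [205.  233.7]
top 1 [[205.6, 213.2], [202.1, 213.2]] [205.  233.7]
top 2 [[205.9, 208.2], [202.5, 208.1]] [205.  233.7]
top 3 [[206.4, 203.7], [203.0, 203.6]] [205.  233.7]
side -3 [[204.3, 204.4], [201.6, 202.8]] [203.5 203. ]
side -2 [[207.2, 199.7], [204.5, 198.2]] [203.5 203. ]
side -1 [[210.4, 195.5], [207.7, 194.0]] [203.5 203. ]
side 0 [[213.9, 191.9], [211.2, 190.4]] [203.5 203. ]
side 1 [[217.4, 189.0], [214.7, 187.5]] [203.5 203. ]
side 2 [[220.7, 187.1], [218.1, 185.6]] [203.5 203. ]
side 3 [[223.9, 186.1], [221.2, 184.6]] [203.5 203. ]
side 1.6 [[216.8, 170.5], [251.4, 139.3]]
side 1.7 [[222.1, 173.7], [256.6, 142.2]]
side 1.8 [[227.4, 177.4], [261.7, 145.6]]
side 1.9 [[232.7, 181.5], [266.8, 149.4]]
side 2.0 [[237.8, 185.9], [271.6, 153.6]]
side 2.1 [[242.8, 190.7], [276.3, 158.2]]
top 1.6 [[228.6, 244.4], [230.0, 188.4]]
top 1.7 [[235.2, 244.6], [236.7, 188.6]]
top 1.8 [[241.8, 244.7], [243.3, 188.8]]
top 1.9 [[248.3, 244.8], [249.7, 189.1]]
top 2.0 [[254.6, 244.9], [255.9, 189.5]]
top 2.1 [[260.5, 245.0], [261.8, 189.9]]
knob box coords [-0.0442  0.0015  0.0844]
```

>>> jog_arm --moves '[{"fingers": 1,"slide": [-31,-25,0],"angular": [0,0,-4]},{"fingers": 1,"slide": [-62,-50,0],"angular": [0,0,-8]},{"fingers": 1,"slide": [-93,-75,0],"angular": [0,0,-12]},{"fingers": 1,"slide": [-124,-100,0],"angular": [0,0,-16.5]},{"fingers": 1,"slide": [-155,-125,0],"angular": [0,0,-16.5]},{"fingers": 1,"slide": [-186,-150,0],"angular": [0,0,-16.5]},{"fingers": 1,"slide": [-217,-175,0],"angular": [0,0,-16.5]},{"fingers": 1,"slide": [-248,-200,0],"angular": [0,0,-16.5]},{"fingers": 1,"slide": [-279,-225,0],"angular": [0,0,-16.5]},{"fingers": 1,"slide": [-310,-251,0],"angular": [0,0,-16.5]}]'

```text
clock: 1.83
tcp_pos: [0.3909, 0.2195, 0.2426]
orientation: [0.0, 0.002, 1.0, 0.0]
wrist_force: [0.8, 0.5, -0.3]
finger_gap: 0.0
grip_force: 0.0
```

>>> jog_arm --moves '[{"fingers": 1,"slide": [-22,-34,0]},{"fingers": 1,"slide": [-44,-68,0]},{"fingers": 1,"slide": [-67,-101,0]},{"fingers": 1,"slide": [-67,-101,35]},{"fingers": 1,"slide": [-67,-101,70]},{"fingers": 1,"slide": [-67,-101,105]},{"fingers": 1,"slide": [-67,-101,135]},{"fingers": 1,"slide": [-67,-101,155]},{"fingers": 1,"slide": [-67,-101,163]},{"fingers": 1,"slide": [-67,-101,163]}]'

```text
schema error: expected keys fingers, slide, angular
```

Run:
```python
from h import *
s=get_state(); print(s["tcp_pos"],s["wrist_force"],s["clock"])
p=read_camera("side"); im=p["color"][:,:,::-1][120:260,120:300]
cv2.imwrite("pics/s1.png",cv2.resize(im,None,fx=4,fy=4,interpolation=cv2.INTER_CUBIC))
```

```text
[0.39092247 0.21950452 0.24262935] [ 0.79516351  0.52496503 -0.28132749] 1.8333
```

View pics/s1.png

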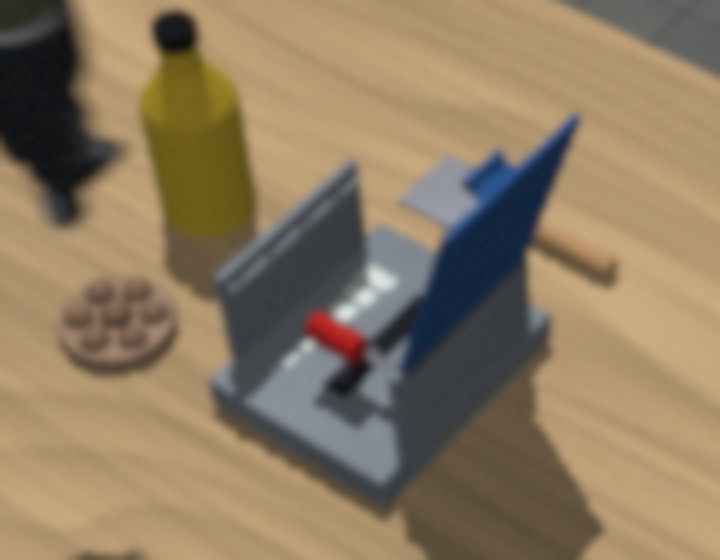

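The move was refused because every row needs all three keys, so the arm has not moved. The picture shows the gripper at upper left, clear of the scene. The knob, at crop (337,337), is unchanged.

>>> jog_arm --moves '[{"fingers": 1,"slide": [-22,-34,0],"angular": [0,0,0]},{"fingers": 1,"slide": [-44,-68,0],"angular": [0,0,0]},{"fingers": 1,"slide": [-67,-101,0],"angular": [0,0,0]},{"fingers": 1,"slide": [-67,-101,35],"angular": [0,0,0]},{"fingers": 1,"slide": [-67,-101,70],"angular": [0,0,0]},{"fingers": 1,"slide": [-67,-101,105],"angular": [0,0,0]},{"fingers": 1,"slide": [-67,-101,135],"angular": [0,0,0]},{"fingers": 1,"slide": [-67,-101,155],"angular": [0,0,0]},{"fingers": 1,"slide": [-67,-101,163],"angular": [0,0,0]},{"fingers": 1,"slide": [-67,-101,163],"angular": [0,0,0]}]'

```text
clock: 2.72
tcp_pos: [0.4551, 0.1199, 0.0776]
orientation: [-0.002, 0.002, 1.0, -0.0]
wrist_force: [-0.3, 0.5, 0.1]
finger_gap: 0.0001
grip_force: 0.0
```

Run:
```python
from h import *
s=get_state(); print(s["tcp_pos"],s["wrist_force"],s["clock"])
p=read_camera("side"); im=p["color"][:,:,::-1][120:260,120:300]
cv2.imwrite("pics/s2.png",cv2.resize(im,None,fx=4,fy=4,interpolation=cv2.INTER_CUBIC))
```

```text
[0.45508701 0.11991859 0.07755715] [-0.32480726  0.46201654  0.12572669] 2.7167
```

View pics/s2.png

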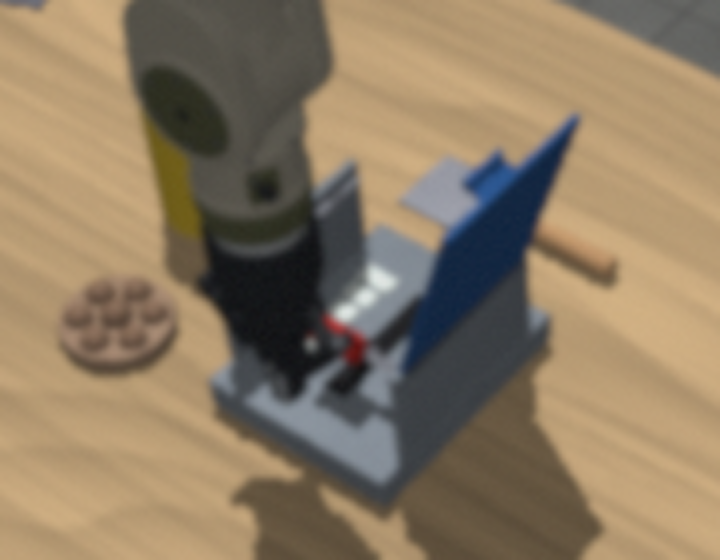

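>>> jog_arm --moves '[{"fingers": 1,"slide": [-8,-1,0],"angular": [0,0,0]},{"fingers": 1,"slide": [-16,-2,0],"angular": [0,0,0]},{"fingers": 1,"slide": [-20,-2,0],"angular": [0,0,0]},{"fingers": 1,"slide": [-22,-2,0],"angular": [0,0,0]},{"fingers": 1,"slide": [-24,-2,0],"angular": [0,0,0]},{"fingers": 1,"slide": [-26,-2,0],"angular": [0,0,0]},{"fingers": 1,"slide": [-28,-2,0],"angular": [0,0,0]},{"fingers": 1,"slide": [-30,-2,0],"angular": [0,0,0]},{"fingers": 1,"slide": [-30,-2,0],"angular": [0,0,0]}]'

```text
clock: 3.52
tcp_pos: [0.4852, 0.1178, 0.079]
orientation: [-0.002, 0.002, 1.0, 0.0]
wrist_force: [-3.7, 0.5, 4.4]
finger_gap: 0.0003
grip_force: 2.2
```

>>> jog_arm --moves '[{"fingers": 1,"slide": [-1,0,0],"angular": [0,0,0]},{"fingers": 1,"slide": [-2,0,0],"angular": [0,0,0]},{"fingers": 1,"slide": [-3,0,0],"angular": [0,0,0]},{"fingers": 1,"slide": [-3,0,0],"angular": [0,0,0]}]'

```text
clock: 3.85
tcp_pos: [0.4855, 0.1178, 0.0786]
orientation: [-0.004, 0.002, 1.0, -0.0]
wrist_force: [-9.6, 0.0, 7.8]
finger_gap: -0.0003
grip_force: 5.3
```

```bash
cat > k.py <<'E'
from h import *
np.set_printoptions(precision=4,suppress=True)
s=get_state(); print(s["tcp_pos"],s["wrist_force"],s["clock"])
v=[.5507,.1183]
for n in("side","top"):
    p=read_camera(n); c=p["color"].astype(int)
    m=((c[...,0]>110)&(c[...,1]<70)&(c[...,2]<70)); m[:,300:]=0; m[:180]=0; m[260:]=0
    ys,xs=np.nonzero(m); r=tip_of("lever_knob",p)
    print(n,len(xs),(xs.mean(),ys.mean(),xs.min(),xs.max(),ys.min(),ys.max()) if len(xs) else "",[ (q["point"],round(q["p"],2)) for q in r[:1]])
E
python3 k.py
```

```text
[0.4855 0.1178 0.0786] [-9.6113  0.0205  7.783 ] 3.85
side 1 (np.float64(207.0), np.float64(207.0), np.int64(207), np.int64(207), np.int64(207), np.int64(207)) [([205.8, 204.6], 0.47)]
top 9 (np.float64(211.55555555555554), np.float64(232.22222222222223), np.int64(210), np.int64(213), np.int64(231), np.int64(234)) []
```

>>> jog_arm --moves '[{"fingers": 1,"slide": [0,0,-2],"angular": [0,0,0]},{"fingers": 1,"slide": [-1,0,-4],"angular": [0,0,0]},{"fingers": 1,"slide": [-2,0,-5],"angular": [0,0,0]},{"fingers": 1,"slide": [-3,0,-5.5],"angular": [0,0,0]},{"fingers": 1,"slide": [-3,0,-5.5],"angular": [0,0,0]}]'

```text
clock: 4.47
tcp_pos: [0.4937, 0.1178, 0.0852]
orientation: [0.001, 0.002, 1.0, 0.0]
wrist_force: [-0.2, 0.4, 0.4]
finger_gap: -0.0004
grip_force: 0.0
```

>>> jog_arm --moves '[{"fingers": 1,"slide": [0,0,0],"angular": [0,0,0]},{"fingers": 1,"slide": [0,0,0],"angular": [0,0,0]},{"fingers": 1,"slide": [0,0,0],"angular": [0,0,0]},{"fingers": 1,"slide": [0,0,0],"angular": [0,0,0]},{"fingers": 1,"slide": [0,0,0],"angular": [0,0,0]},{"fingers": 1,"slide": [0,0,0],"angular": [0,0,0]},{"fingers": 1,"slide": [0,0,0],"angular": [0,0,0]},{"fingers": 1,"slide": [0,0,0],"angular": [0,0,0]}]'

```text
clock: 5.13
tcp_pos: [0.4928, 0.1178, 0.0848]
orientation: [0.0, 0.002, 1.0, 0.0]
wrist_force: [-0.3, 0.0, -0.0]
finger_gap: -0.0
grip_force: 0.0
```

```bash
sed -i 's/"color"\].astype(int)/"color"].astype(int); cv2.imwrite(f"pics\/{n}_{s["clock"]:.2f}.png",cv2.resize(p["color"][:,:,::-1][170:250,170:270],None,fx=6,fy=6,interpolation=cv2.INTER_CUBIC))/' k.py; python3 k.py; ls pics
```

```text
[0.4928 0.1178 0.0848] [-0.3131  0.0145 -0.0378] 5.1333
side 0  [([210.7, 198.9], 0.61)]
top 21 (np.float64(210.14285714285714), np.float64(227.76190476190476), np.int64(207), np.int64(212), np.int64(226), np.int64(231)) [([200.9, 227.4], 0.6)]
s1.png
s2.png
side0.png
side_5.13.png
sidec.png
top0.png
top_5.13.png
topc.png
```

>>> jog_arm --moves '[{"fingers": 1,"slide": [-4,0,0],"angular": [0,0,0]},{"fingers": 1,"slide": [-6,0,-2],"angular": [0,0,0]},{"fingers": 1,"slide": [-8,0,-3.5],"angular": [0,0,0]},{"fingers": 1,"slide": [-10,0,-5],"angular": [0,0,0]},{"fingers": 1,"slide": [-11,0,-6],"angular": [0,0,0]},{"fingers": 1,"slide": [-12,0,-6.5],"angular": [0,0,0]},{"fingers": 1,"slide": [-12,0,-6.5],"angular": [0,0,0]}]'

```text
clock: 5.92
tcp_pos: [0.5057, 0.1177, 0.0917]
orientation: [0.001, 0.002, 1.0, 0.0]
wrist_force: [-0.6, -1.5, -0.8]
finger_gap: 0.0002
grip_force: 0.6
```

>>> jog_arm --moves '[{"fingers": 1,"slide": [0,0,0],"angular": [0,0,0]},{"fingers": 1,"slide": [0,0,0],"angular": [0,0,0]},{"fingers": 1,"slide": [0,0,0],"angular": [0,0,0]}]'

```text
clock: 6.17
tcp_pos: [0.5058, 0.1178, 0.0919]
orientation: [0.001, 0.002, 1.0, 0.0]
wrist_force: [-0.8, -0.3, -0.5]
finger_gap: -0.0004
grip_force: 0.0
```

```bash
python3 k.py
```

```text
[0.5058 0.1178 0.0919] [-0.8074 -0.2818 -0.4991] 6.1667
side 13 (np.float64(212.15384615384616), np.float64(199.3846153846154), np.int64(210), np.int64(214), np.int64(198), np.int64(201)) [([209.6, 195.4], 0.48)]
top 9 (np.float64(211.22222222222223), np.float64(225.11111111111111), np.int64(210), np.int64(212), np.int64(224), np.int64(227)) [([210.3, 162.3], 0.7)]
```

>>> jog_arm --moves '[{"fingers": 1,"slide": [-1,0,0],"angular": [0,0,0]},{"fingers": 1,"slide": [-2,0,-0.5],"angular": [0,0,0]},{"fingers": 1,"slide": [-2,0,-0.5],"angular": [0,0,0]},{"fingers": 1,"slide": [-2,0,-0.5],"angular": [0,0,0]}]'

```text
clock: 6.7
tcp_pos: [0.5068, 0.1177, 0.0918]
orientation: [0.0, 0.002, 1.0, 0.0]
wrist_force: [-1.3, -0.4, 0.6]
finger_gap: 0.0001
grip_force: 0.4
```

```bash
python3 k.py
```

```text
[0.5068 0.1177 0.0918] [-1.2835 -0.371   0.6433] 6.7
side 13 (np.float64(212.84615384615384), np.float64(198.6153846153846), np.int64(211), np.int64(215), np.int64(197), np.int64(200)) [([207.9, 196.6], 0.51)]
top 10 (np.float64(211.2), np.float64(224.7), np.int64(210), np.int64(212), np.int64(223), np.int64(227)) [([206.0, 227.8], 0.63)]
```

>>> jog_arm --moves '[{"fingers": 1,"slide": [-0.7,0,-0.3],"angular": [0,0,0]},{"fingers": 1,"slide": [-1.4,0,-0.6],"angular": [0,0,0]},{"fingers": 1,"slide": [-1.4,0,-0.6],"angular": [0,0,0]},{"fingers": 1,"slide": [-1.4,0,-0.6],"angular": [0,0,0]}]'

```text
clock: 7.23
tcp_pos: [0.5085, 0.1177, 0.0925]
orientation: [0.0, 0.002, 1.0, 0.0]
wrist_force: [0.1, 0.7, 0.4]
finger_gap: -0.0
grip_force: 0.0
```

```bash
python3 k.py
```

```text
[0.5085 0.1177 0.0925] [0.1241 0.676  0.3644] 7.2333
side 2 (np.float64(213.5), np.float64(198.0), np.int64(213), np.int64(214), np.int64(198), np.int64(198)) [([212.2, 193.5], 0.59)]
top 19 (np.float64(210.42105263157896), np.float64(222.8421052631579), np.int64(208), np.int64(212), np.int64(221), np.int64(226)) [([202.6, 224.5], 0.54)]
```

>>> jog_arm --moves '[{"fingers": 1,"slide": [0,0,0],"angular": [0,0,0]},{"fingers": 1,"slide": [0,0,0],"angular": [0,0,0]},{"fingers": 1,"slide": [0,0,0],"angular": [0,0,0]},{"fingers": 1,"slide": [0,0,0],"angular": [0,0,0]},{"fingers": 1,"slide": [0,0,0],"angular": [0,0,0]},{"fingers": 1,"slide": [0,0,0],"angular": [0,0,0]},{"fingers": 1,"slide": [0,0,0],"angular": [0,0,0]},{"fingers": 1,"slide": [0,0,0],"angular": [0,0,0]},{"fingers": 1,"slide": [0,0,0],"angular": [0,0,0]}]'

```text
clock: 8.18
tcp_pos: [0.5081, 0.1177, 0.0924]
orientation: [0.0, 0.002, 1.0, 0.0]
wrist_force: [-0.1, -1.2, 0.8]
finger_gap: 0.0001
grip_force: 0.0
```

>>> jog_arm --moves '[{"fingers": 1,"slide": [-4,0,0],"angular": [0,0,0]},{"fingers": 1,"slide": [-6,0,0],"angular": [0,0,0]},{"fingers": 1,"slide": [-8,0,-1],"angular": [0,0,0]},{"fingers": 1,"slide": [-10,0,-2],"angular": [0,0,0]},{"fingers": 1,"slide": [-11.5,0,-2.5],"angular": [0,0,0]},{"fingers": 1,"slide": [-13,0,-3],"angular": [0,0,0]},{"fingers": 1,"slide": [-13,0,-3],"angular": [0,0,0]},{"fingers": 1,"slide": [-13,0,-3],"angular": [0,0,0]}]'

```text
clock: 8.85
tcp_pos: [0.5226, 0.1176, 0.0959]
orientation: [0.001, 0.002, 1.0, 0.0]
wrist_force: [0.1, -0.2, -0.8]
finger_gap: 0.0001
grip_force: 0.0
```

```bash
python3 k.py
```

```text
[0.5226 0.1176 0.0959] [ 0.1243 -0.1632 -0.7603] 8.85
side 15 (np.float64(215.93333333333334), np.float64(194.66666666666666), np.int64(214), np.int64(218), np.int64(193), np.int64(197)) [([147.2, 203.0], 0.69)]
top 8 (np.float64(211.375), np.float64(219.125), np.int64(210), np.int64(212), np.int64(218), np.int64(221)) [([206.3, 219.3], 0.5)]
```

>>> jog_arm --moves '[{"fingers": 1,"slide": [-0.7,0,0],"angular": [0,0,0]},{"fingers": 1,"slide": [-1.4,0,0],"angular": [0,0,0]},{"fingers": 1,"slide": [-1.4,0,0],"angular": [0,0,0]},{"fingers": 1,"slide": [-1.4,0,0],"angular": [0,0,0]}]'

```text
clock: 9.38
tcp_pos: [0.5227, 0.1177, 0.0955]
orientation: [0.0, 0.002, 1.0, 0.0]
wrist_force: [0.1, 0.6, 0.0]
finger_gap: -0.0003
grip_force: 0.0
```

```bash
python3 k.py
```

```text
[0.5227 0.1177 0.0955] [0.057  0.5662 0.0358] 9.3833
side 7 (np.float64(217.0), np.float64(194.0), np.int64(216), np.int64(218), np.int64(193), np.int64(195)) []
top 17 (np.float64(210.76470588235293), np.float64(217.7058823529412), np.int64(208), np.int64(212), np.int64(216), np.int64(221)) [([205.1, 219.4], 0.62)]
```

>>> jog_arm --moves '[{"fingers": 1,"slide": [10,0,0],"angular": [0,0,0]},{"fingers": 1,"slide": [25,0,0],"angular": [0,0,0]},{"fingers": 1,"slide": [25,0,-30],"angular": [0,0,0]},{"fingers": 1,"slide": [25,0,-65],"angular": [0,0,0]},{"fingers": 1,"slide": [25,0,-100],"angular": [0,0,0]},{"fingers": 1,"slide": [25,0,-140],"angular": [0,0,0]},{"fingers": 1,"slide": [25,0,-180],"angular": [0,0,0]},{"fingers": 1,"slide": [25,0,-220],"angular": [0,0,0]},{"fingers": 1,"slide": [25,0,-240],"angular": [0,0,0]},{"fingers": 1,"slide": [25,0,-240],"angular": [0,0,0]}]'

```text
clock: 10.42
tcp_pos: [0.4987, 0.1179, 0.341]
orientation: [0.005, 0.002, 1.0, 0.0]
wrist_force: [-0.1, 0.9, 1.0]
finger_gap: -0.0001
grip_force: 0.0
```

>>> jog_arm --moves '[{"fingers": 1,"slide": [-10,-35,0],"angular": [0,0,0]},{"fingers": 1,"slide": [-20,-70,0],"angular": [0,0,0]},{"fingers": 1,"slide": [-30,-105,0],"angular": [0,0,0]},{"fingers": 1,"slide": [-40,-140,0],"angular": [0,0,0]},{"fingers": 1,"slide": [-53,-175,0],"angular": [0,0,0]},{"fingers": 1,"slide": [-53,-195,0],"angular": [0,0,0]},{"fingers": 1,"slide": [-53,-195,0],"angular": [0,0,0]}]'

```text
clock: 11.0
tcp_pos: [0.5494, -0.0812, 0.3333]
orientation: [-0.001, 0.004, 1.0, -0.0]
wrist_force: [-0.4, 0.1, -1.1]
finger_gap: 0.0001
grip_force: 0.0
```

```bash
python3 k.py
python3 - <<'E'
import cv2,glob
a=sorted(glob.glob("pics/top_*"))[-1];print(sorted(glob.glob("pics/top_*")))
E
```

```text
[ 0.5494 -0.0812  0.3333] [-0.4251  0.1264 -1.1497] 11.0
side 74 (np.float64(211.94594594594594), np.float64(190.47297297297297), np.int64(206), np.int64(219), np.int64(185), np.int64(195)) [([214.3, 189.3], 0.45)]
top 93 (np.float64(205.44086021505376), np.float64(218.58064516129033), np.int64(198), np.int64(212), np.int64(215), np.int64(222)) [([205.8, 219.2], 0.5)]
['pics/top_11.00.png', 'pics/top_5.13.png', 'pics/top_6.17.png', 'pics/top_6.70.png', 'pics/top_7.23.png', 'pics/top_8.85.png', 'pics/top_9.38.png']
```

>>> jog_arm --moves '[{"fingers": 1,"slide": [0,0,25],"angular": [0,0,0]},{"fingers": 1,"slide": [0,0,50],"angular": [0,0,0]},{"fingers": 1,"slide": [0,0,68],"angular": [0,0,0]},{"fingers": 1,"slide": [0,15,68],"angular": [0,0,0]},{"fingers": 1,"slide": [0,30,68],"angular": [0,0,0]},{"fingers": 1,"slide": [0,45,68],"angular": [0,0,0]},{"fingers": 1,"slide": [0,60,68],"angular": [0,0,0]},{"fingers": 1,"slide": [0,75,65],"angular": [0,0,0]},{"fingers": 1,"slide": [0,85,62],"angular": [0,0,0]},{"fingers": 1,"slide": [0,95,60],"angular": [0,0,0]}]'

```text
clock: 12.03
tcp_pos: [0.5497, 0.0194, 0.2759]
orientation: [0.0, 0.001, 1.0, -0.0]
wrist_force: [-0.2, -0.1, -0.9]
finger_gap: 0.0001
grip_force: 0.4
```

Run:
```python
from h import *
s=get_state(); print(s["tcp_pos"],s["wrist_force"],s["clock"])
p=read_camera("side"); im=p["color"][:,:,::-1][100:260,120:300]
cv2.imwrite("pics/s3.png",cv2.resize(im,None,fx=3.7,fy=3.7,interpolation=cv2.INTER_CUBIC))
```

```text
[0.54966146 0.01943575 0.27585444] [-0.16538138 -0.11062638 -0.93161049] 12.0333
```

View pics/s3.png

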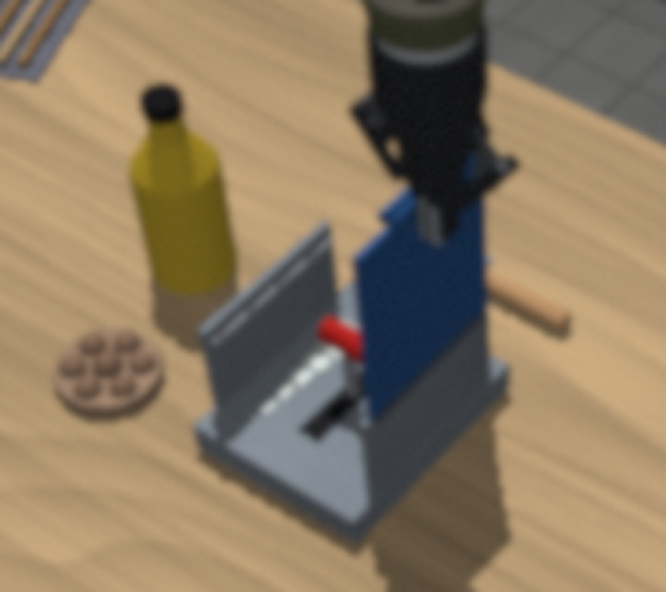

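>>> jog_arm --moves '[{"fingers": 1,"slide": [0,19,3],"angular": [0,0,0]},{"fingers": 1,"slide": [0,38,8],"angular": [0,0,0]},{"fingers": 1,"slide": [0,58,15],"angular": [0,0,0]},{"fingers": 1,"slide": [0,77,24],"angular": [0,0,0]},{"fingers": 1,"slide": [0,94,37],"angular": [0,0,0]},{"fingers": 1,"slide": [0,109,51],"angular": [0,0,0]},{"fingers": 1,"slide": [0,122,68],"angular": [0,0,0]},{"fingers": 1,"slide": [0,132,86],"angular": [0,0,0]},{"fingers": 1,"slide": [0,138,100],"angular": [0,0,0]},{"fingers": 1,"slide": [0,143,108],"angular": [0,0,0]}]'

```text
clock: 12.92
tcp_pos: [0.5497, 0.1613, 0.1657]
orientation: [-0.001, 0.001, 1.0, -0.0]
wrist_force: [-0.2, -1.4, 0.6]
finger_gap: 0.0004
grip_force: 0.1
```

Run:
```python
from h import *
s=get_state(); print(s["tcp_pos"],s["wrist_force"],s["clock"])
p=read_camera("side"); im=p["color"][:,:,::-1][100:260,120:300]
cv2.imwrite("pics/s4.png",cv2.resize(im,None,fx=3.7,fy=3.7,interpolation=cv2.INTER_CUBIC))
```

```text
[0.54968271 0.16129515 0.16565312] [-0.19846874 -1.35171128  0.58482183] 12.9167
```

View pics/s4.png

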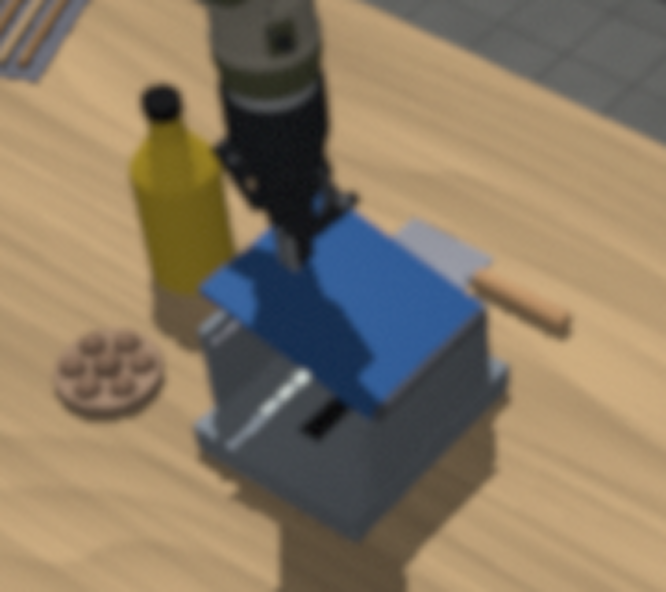

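The flap is nearly shut (about 0.2 rad), with the fingertips on it near the free edge at crop (295,255). Next I press it down.

>>> jog_arm --moves '[{"fingers": 1,"slide": [0,5,8],"angular": [0,0,0]},{"fingers": 1,"slide": [0,10,15],"angular": [0,0,0]},{"fingers": 1,"slide": [0,14,21],"angular": [0,0,0]},{"fingers": 1,"slide": [0,14,25],"angular": [0,0,0]},{"fingers": 1,"slide": [0,14,28],"angular": [0,0,0]},{"fingers": 1,"slide": [0,14,31],"angular": [0,0,0]},{"fingers": 1,"slide": [0,14,33],"angular": [0,0,0]},{"fingers": 1,"slide": [0,14,33],"angular": [0,0,0]}]'

```text
clock: 13.63
tcp_pos: [0.551, 0.1745, 0.135]
orientation: [0.001, 0.002, 1.0, 0.0]
wrist_force: [-0.1, 0.9, 3.7]
finger_gap: -0.0
grip_force: 2.0
```

>>> jog_arm --moves '[{"fingers": 1,"slide": [0,0,2],"angular": [0,0,0]},{"fingers": 1,"slide": [0,0,4],"angular": [0,0,0]},{"fingers": 1,"slide": [0,0,5],"angular": [0,0,0]},{"fingers": 1,"slide": [0,0,5],"angular": [0,0,0]}]'

```text
clock: 13.97
tcp_pos: [0.5512, 0.1745, 0.1345]
orientation: [0.002, 0.002, 1.0, 0.0]
wrist_force: [-10.0, -2.0, 30.2]
finger_gap: 0.0002
grip_force: 15.1
```

The flap is bottomed out: 30 N with no further motion. I'll retreat and check.

>>> jog_arm --moves '[{"fingers": 1,"slide": [0,0,-5],"angular": [0,0,0]},{"fingers": 1,"slide": [0,0,-20],"angular": [0,0,0]},{"fingers": 1,"slide": [0,0,-55],"angular": [0,0,0]},{"fingers": 1,"slide": [0,0,-95],"angular": [0,0,0]},{"fingers": 1,"slide": [0,0,-130],"angular": [0,0,0]},{"fingers": 1,"slide": [20,-35,-140],"angular": [0,0,0]},{"fingers": 1,"slide": [40,-70,-140],"angular": [0,0,0]},{"fingers": 1,"slide": [60,-105,-140],"angular": [0,0,0]},{"fingers": 1,"slide": [80,-140,-140],"angular": [0,0,0]},{"fingers": 1,"slide": [100,-170,-140],"angular": [0,0,0]}]'

```text
clock: 14.8
tcp_pos: [0.449, 0.0032, 0.2693]
orientation: [0.0, 0.002, 1.0, -0.0]
wrist_force: [0.4, -1.2, -0.4]
finger_gap: -0.0002
grip_force: 0.0
```

>>> jog_arm --moves '[{"fingers": 1,"slide": [0,-30,0],"angular": [0,0,0]},{"fingers": 1,"slide": [0,-60,0],"angular": [0,0,0]},{"fingers": 1,"slide": [0,-90,0],"angular": [0,0,0]},{"fingers": 1,"slide": [0,-90,0],"angular": [0,0,0]},{"fingers": 1,"slide": [0,-90,0],"angular": [0,0,0]}]'

```text
clock: 15.22
tcp_pos: [0.4496, -0.0866, 0.2691]
orientation: [-0.0, 0.004, 1.0, 0.0]
wrist_force: [-0.2, 0.6, -0.5]
finger_gap: -0.0003
grip_force: 0.0
```

Run:
```python
from h import *
s=get_state(); print(s["tcp_pos"],s["wrist_force"],s["clock"])
v=(.5507,.1183)
ims=[]
for n in("side","top"):
    p=read_camera(n)
    for k in(0,.06):
        X=[[v[0]+x,v[1]-.083+.166*np.cos(k),.121+.166*np.sin(k)] for x in(-.07,.07)]
        print(n,k,proj(p,X).round(1).tolist())
    r=tip_of("flap_edge",p); print(r[:1])
    ims.append(cv2.resize(p["color"][:,:,::-1][140:240,155:215 if n=="x" else 255],None,fx=3.9,fy=5,interpolation=cv2.INTER_CUBIC))
cv2.imwrite("pics/end.png",np.hstack(ims))
```

```text
[ 0.44956689 -0.08656482  0.26914128] [-0.20895026  0.59779211 -0.48260361] 15.2167
side 0 [[174.3, 187.1], [206.8, 159.1]]
side 0.06 [[173.9, 184.7], [206.5, 156.7]]
[{'point': [191.8, 170.0], 'p': 0.64}]
top 0 [[174.1, 242.0], [175.9, 192.9]]
top 0.06 [[173.5, 242.0], [175.3, 192.6]]
[{'point': [172.1, 219.8], 'p': 0.62}]
```

View pics/end.png

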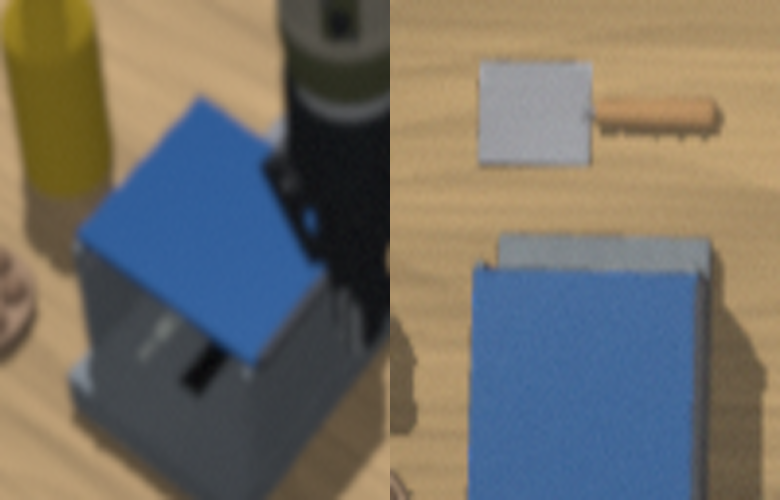

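The flap's edge corners are at side pixels (175,187) and (206.3,159.4). That matches the prediction for 0 rad, so it is flush on the cheek. The bottle and the tool look undisturbed.

```bash
python3 -c "
from workcell import *
print(hand_in())"
```

```text
the job is handed in; nothing more can be done
None
```

I moved the lever three clicks up with a rest in each notch, shut the flap, pressed it down until it stopped, and handed the job in at about 15 s; the judge's result wasn't shown. In the last pictures the flap lies flush, but I couldn't see the tab itself behind the rim.

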